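# Shim the rocking bench balance level with a wedge

### The job

The white balance on the blue mat leans on its short foot, the front-left one that has lost its rubber. Without gripping or lifting anything, push the orange wedge with the fingertips, by its upright plate, under that foot until the foot stands on the wedge's flat top, short of its shoulder, and the balance sits level. Then press down with the fingertips on the top of the housing at the corner diagonally opposite (back right) to check that it no longer rocks, and let go; leave the balance standing where it is, and do not disturb the other things.

Things in the scene. Friction and masses are not known exactly. Their poses are not given: they have to be found in the camera images.
- mat: flat blue bench mat, 200 x 370 x 2 mm, fixed to the bench (its place and turn differ each time). Origin: centre of its underside, on the bench top; its long side runs along its y (about left-right). The balance stands on its right part, the wedge lies on its left part.
- balance: low white bench balance, loose, some 2 kg. Origin: centre of the plane of its good feet; x to the back, y left, z up. Housing 180 (x) x 150 (y) mm, from z = 20 to its flat top at 60 mm; steel pan, 100 mm across, at (22, 0), up to 67 mm; display at the front. Feet at x = +-72, y = +-57 mm, one too short. It leans 0.09 rad (5 degrees) at first; level, z is vertical and its top is at height 62 mm.
- short_foot (a point): lowest point of the short front-left foot of the balance, a brass dome 18 mm across (the other feet: black rubber, 20 mm); at (-72, +57, +8) mm in the balance's frame, so 8 mm too short. At the start it bears on the mat with about 2.5 N.
- press_corner (a point): point on the flat top of the housing at the back-right corner, diagonally opposite the short foot (at +72, -57, +60 mm in the balance's frame, 18 mm in from both edges); the place to press.
- wedge: loose orange wedge, 120 g, 30 mm wide, left of the balance, thin edge to the short foot. Origin on its underside; x along it to the thin edge (0.5 mm thick, at x = +57 mm). Rises to a flat top 8.2 mm high from x = +12 to -16 mm; foot on it = level. Then a shoulder, 12.2 mm high, to x = -48; upright push plate x = -48 to -54, 44 mm wide, 28 mm high. Takes 2 to 12 N to push under; stays where left.
- cell_0: brown round capacitor with two terminals on top, 35 mm across, 58 mm tall, loose, standing left of the mat; origin at the centre of its underside. Leave it alone.
- tape_blue: grey roll of tape lying flat, 63 mm across, 18 mm high, loose, behind the mat; origin at the centre of its underside. Leave it alone.
- swab_pot: white pot with foam swabs, 56 mm across, 127 mm tall with the swabs, loose, at the left; origin at the centre of its underside. Leave it alone.
- usb_stick: black memory stick, 51 x 18 x 8 mm, loose, behind the balance; origin at the centre of its underside. Leave it alone.

How it is judged:
By the outcome, as a careful person would: the job done as asked, in the order asked, and still so for the second after the job is handed in, with the robot touching nothing.
It also fails if it takes over 48 s, if anything falls off the work surface, if the arm or the gripper's body presses on something with over 40 N, if the wrist force passes 120 N, or if a joint passes its speed limit or range.

### The arm

A 6-joint arm with a two-finger parallel gripper is mounted at the origin on a cart in front of the work surface, level with it; the furniture and walls round the work are solid. World frame = base frame: x ahead of the robot, y to its left, z up, the work surface at z = 0. Lengths are in mm, angles in rad, forces in N, time in s.
With the tool pointing down it reaches from about 300 to 775 mm from the base axis. Payload 14.6 kg.
Tool frame: the origin (TCP) lies at the centre of the arm's flange, where the gripper is bolted on; the fingertips stand 199 mm ahead of it and the grasp point (between the pads) lies 180 mm ahead of it; z points along the fingers, y is the line along which they close (so a half turn about z gives the same grasp; the last joint's range is limited). The gripper opens to 94 mm and grips with 3 to 60 N. Pads are 16 mm wide; open, the fingers measure 119 mm over their backs; the gripper's body (75 mm by 177 mm) begins 78 mm behind the grasp point.
Start: joints at [-1.386, 0.3, 1.521, -0, 1.321, -0.067], TCP at [137.025, -532.649, 404.646] pointing down, gripper open.
Joint ranges: [-3.03, 3.03], [-0.79, 2.21], [0.23, 2.52], [-1.04, 4.18], [0, 3.07], [-2.55, 2.55]. Speed limits (rad/s): [2.22, 2.22, 2.57, 3.14, 3.14, 3.14].

### API

Orientations are given as [roll, pitch, yaw] about the fixed x, y, z axes, in that order (R = Rz(yaw) Ry(pitch) Rx(roll)).
In Python, from cell import manip, optics, workorder gives the robot as it stands.
- The arm moves only by the tool step_arm, never from a script. Its argument "increments" is a list that holds one entry, the list of rows, each a list of 7 numbers: the turn, a rotation vector about the tool's x, y, z as a fraction of full scale, then the shift along the tool's x, y, z as a fraction of full scale, then the closure, from -1 (fully open) to 1 (shut). In form: [[[wx, wy, wz, tx, ty, tz, fingers], ...]]. A call has 1 to 5 rows; each row shifts and turns the commanded pose from where the row before left it, along the tool's axes as they then stand; what a row does not reach is not made up. Full scale, the value 1, is 40 mm for a shift and 45 degrees for a turn. A row lasts 1/10 s, in which the tool goes at most 50 mm and 8.59 degrees, less where a joint would pass 70% of its speed; a pose out of reach is approached as far as the arm can. A call with a number of a shift or a turn outside -1 to 1 is refused whole. A call with a gripper value outside its range is refused whole. The fingers move at their own pace and stop on an object; "newtons" is the grip in N (left out, the last holds). Time passes only in rows, so rows that do not move let the fingers close. It gives the time, the measured TCP pose, the force, the opening and the grip force at its end, in the units of the state.
- manip.read_state(): the state, without advancing time (a new reading comes with each control period).
- optics.camera(name): name is "side" or "top" or "wrist"; returns a dict with "frame" (420x560x3 uint8, red, green, blue), "range_z" (420x560 float32, mm along the optical axis (not along the pixel's ray), 0 where there is no reading), "mtx" (3x3 intrinsics, pixels), "distortion" ([k1, k2, p1, p2, k3] as OpenCV has them; the pictures are not rectified), "cam_to_world" (4x4, takes a point from camera to world coordinates). Camera axes: x right, y down, z forward; pixel columns grow to the right and rows downward; lengths in mm; the calibration is good to about 2 mm. A picture is of the moment at which its call begins.
- workorder.sign_off(): hands the job in; it is judged then, once.
The state is a dict: "clock": time; "joints": joint angles; "qd": joint speeds; "effort": joint torques, N m; "eef_pos": TCP position; "eef_rot": TCP orientation; "wrist_force": force on the tool from outside, world axes, zero at the start; "moment": the same for the moment, N m; "finger_gap": finger opening in mm; "finger_force": force on a finger pad.
Only numpy, scipy, OpenCV 4.12 (cv2) and the standard library are available. Lean on these libraries where they do the work, as an engineer would, in place of code of your own. Each camera call takes 0.05 s, during which the arm holds its last target. There are 200 camera calls.

## Working session

There is one attempt and no reset: what is moved stays moved. The work goes in short steps, Python scripts to look and compute and a tool call to move; the robot and the scene stay as the last step left them, time stands still between calls to the robot, and variables do not carry over. Pictures are saved under pics/ and viewed, at most 10 in all, crops included, and the job is handed in when it is done.

Besides the shell and the picture viewer there is one more tool, called as a command line: name --argument value ..., lists and objects as JSON in quotes. step_arm: Moves the arm, as the interface text tells. Its arguments: {"type":"object","properties":{"increments":{"type":"array","items":{"type":"array","items":{"type":"array","items":{"type":"number"}}}},"newtons":{"type":"number"}},"required":["increments"]}

```bash
mkdir -p pics; cat > h.py <<'E'
import numpy as np, cv2
from cell import manip, optics, workorder
def cloud(c):
    h,w=c["range_z"].shape; K=np.array(c["mtx"]); d=np.array(c["distortion"])
    u,v=np.meshgrid(np.arange(w),np.arange(h))
    n=cv2.undistortPoints(np.stack([u,v],-1).reshape(-1,1,2).astype(np.float64),K,d).reshape(h,w,2)
    z=c["range_z"].astype(float)
    P=np.dstack([n[...,0]*z,n[...,1]*z,z,np.ones_like(z)])@np.array(c["cam_to_world"]).T
    P=P[...,:3]; P[z==0]=np.nan
    return P,n
def plane(c,n,mask_pts,zz):
    T=np.array(c["cam_to_world"]); p=np.array(mask_pts,float).reshape(-1,1,2)
    q=cv2.undistortPoints(p,np.array(c["mtx"]),np.array(c["distortion"])).reshape(-1,2)
    r=np.c_[q,np.ones(len(q))]@T[:3,:3].T; o=T[:3,3]
    return o+r*((zz-o[2])/r[:,2])[:,None]
def save(c,name): cv2.imwrite("pics/"+name,c["frame"][...,::-1])
E
python3 - <<'E'
from h import *
s=manip.read_state(); print(s["eef_pos"],s["eef_rot"],s["wrist_force"],s["clock"])
ims=[]
for nm in ("top","side"):
    c=optics.camera(nm); ims.append(c); np.save(nm+".npy",c,allow_pickle=True); save(c,nm+"0.png")
    f=c["frame"]; hsv=cv2.cvtColor(f,cv2.COLOR_RGB2HSV); P,n=cloud(c)
    print(nm,np.round(np.array(c["cam_to_world"]),2).tolist())
    m=cv2.inRange(hsv,(5,150,100),(20,255,255)); k,l,st,ce=cv2.connectedComponentsWithStats(m)
    for i in range(1,k):
        if st[i,4]>60:
            q=P[l==i]; print("orange",st[i],ce[i],np.nanmin(q,0),np.nanmax(q,0),np.nanmedian(q,0))
E
```

```text
[ 137.0217808  -532.6195293   404.08799795] [-3.14040337e+00 -7.87889047e-05  2.51779127e-01] [-0.55225751 -0.15388846  0.79866769] 0.0
top [[0.01, -1.0, 0.07, 461.03], [-1.0, -0.0, 0.02, 186.59], [-0.02, -0.07, -1.0, 1051.24], [0.0, 0.0, 0.0, 1.0]]
orange [443 104   5  47 174] [444.50574713 126.12643678] [ 673.24605039 -172.53950267   20.66243116] [ 780.5604565  -158.90773024   31.53528605] [ 731.6623399  -164.76798552   25.55560273]
orange [442 158   4  47 131] [443.90076336 181.22137405] [ 551.10890145 -164.58810171   21.17338991] [ 655.96004021 -154.18616483   30.3194709 ] [ 602.05691512 -159.98361921   25.51155802]
orange [253 252  49  21 560] [276.4375     263.56964286] [397.73448979 159.85373296  -0.48988572] [442.9298012  266.71059723  34.60186042] [416.08777653 215.98630305  10.53434941]
side [[-0.34, 0.73, -0.59, 1182.48], [0.94, 0.27, -0.2, 398.45], [0.01, -0.62, -0.78, 955.21], [0.0, 0.0, 0.0, 1.0]]
```

View pics/top0.png

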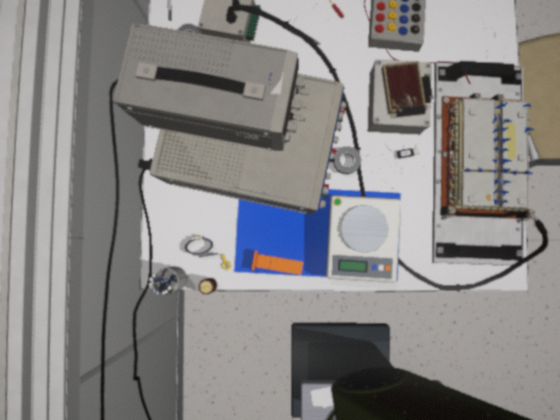

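View pics/side0.png

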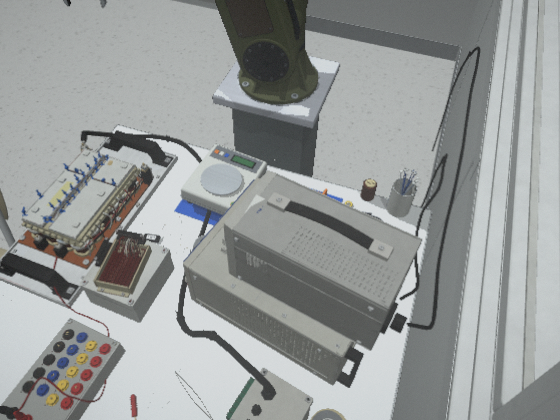

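The top view shows the wedge at px (253–303, 250–273) with its plate at the left end. The balance is at (330–400, 193–281), and tall instruments stand behind the mat at up to row ~210. The side view has the wedge hidden behind the instruments.

```bash
python3 - <<'E'
from h import *
c=np.load("top.npy",allow_pickle=True).item(); P,n=cloud(c)
f=c["frame"]; hsv=cv2.cvtColor(f,cv2.COLOR_RGB2HSV)
m=cv2.inRange(hsv,(5,150,100),(20,255,255)); m[:240]=0; m[:,:240]=0;m[:,315:]=0
ct=max(cv2.findContours(m,0,2)[0],key=cv2.contourArea)
r=cv2.minAreaRect(ct); print(r); b=cv2.boxPoints(r); print(b.round(1).tolist(), plane(c,n,b,8).round(1).tolist())
q=P[m>0]; q=q[q[:,2]>24]; print("plate",len(q),q.mean(0))
q=P[m>0]; q=q[(q[:,2]<20)]
vx=cv2.fitLine(q[:,:2].astype(np.float32),cv2.DIST_L2,0,.01,.01).ravel(); print("line",vx)
# balance
w=((P[...,2]>45)&(P[...,2]<85)).astype(np.uint8); w[:,:320]=0; w[:,410:]=0; w[:185]=0; w[290:]=0
ct=max(cv2.findContours(w,0,2)[0],key=cv2.contourArea); b=cv2.boxPoints(cv2.minAreaRect(ct))
print(b.tolist(), plane(c,n,b,60).round(1).tolist(), [P[int(y+(237-y)*.12),int(x+(365-x)*.12)].round(1).tolist() for x,y in b])
bl=cv2.inRange(hsv,(110,150,80),(125,255,255)); q=P[bl>0]; print("mat", np.nanmin(q,0),np.nanmax(q,0))
# obstacles height map x 400..640,y -60..320 step 20
import itertools
for x in range(320,700,20):
    print(x,[int(np.nan_to_num(np.nanmax(P[...,2][(abs(P[...,0]-x)<10)&(abs(P[...,1]-y)<10)],initial=-1))) for y in range(380,-120,-20)])
E
```

```text
((276.9594421386719, 263.7432556152344), (47.84010696411133, 16.27549934387207), 9.462322235107422)
[[252.0, 267.79998779296875], [254.6999969482422, 251.8000030517578], [301.8999938964844, 259.6000061035156], [299.20001220703125, 275.70001220703125]] [[406.9, 270.0, 8.0], [443.0, 264.3, 8.0], [425.9, 158.0, 8.0], [390.0, 163.9, 8.0]]
plate 28 [425.51099723 263.37972008  29.6267534 ]
line [1.6623978e-01 9.8608536e-01 4.1641885e+02 2.1202422e+02]
[[325.69891357421875, 278.7209777832031], [330.1187744140625, 194.7430877685547], [400.81768798828125, 198.464111328125], [396.3978271484375, 282.4420166015625]] [[387.4, 108.6, 60.0], [567.2, 98.9, 60.0], [559.8, -53.7, 60.0], [380.0, -42.2, 60.0]] [[399.3, 98.9, 54.2], [557.8, 90.8, 62.1], [548.8, -40.4, 72.1], [393.7, -32.6, 61.1]]
mat [ 391.27592923 -312.67219846   -5.14699215] [1000.71472996  309.22830132  113.04858291]
320 [-1, -1, -1, -1, -1, -1, -1, -1, -1, -1, -1, -1, -1, -1, -1, -1, -1, -1, -1, -1, -1, -1, -1, -1, -1]
340 [-1, -1, -1, -1, -1, -1, -1, -1, -1, -1, -1, -1, -1, 0, 0, -1, -1, -1, -1, -1, -1, -1, -1, -1, -1]
360 [59, 60, 
[... 1003 characters left out ...]
 72, 72, 63, 3, 4]
580 [158, 160, 159, 157, 156, 156, 157, 157, 156, 156, 155, 156, 157, 154, 70, 6, 6, 5, 15, 7, 5, 5, 6, 4, 5]
600 [157, 158, 155, 156, 157, 158, 156, 157, 156, 156, 157, 157, 158, 156, 70, 4, 5, 4, 15, 3, 3, 4, 3, 3, 4]
620 [158, 156, 158, 155, 156, 156, 156, 156, 156, 157, 158, 156, 157, 155, 151, 20, 23, 20, 15, 6, 4, 5, 5, 4, 7]
640 [157, 158, 156, 157, 156, 156, 317, 323, 321, 320, 156, 156, 157, 157, 153, 33, 21, 22, 19, 4, 5, 3, 4, 4, 3]
660 [156, 317, 322, 322, 322, 323, 322, 322, 322, 321, 248, 156, 157, 157, 154, 37, 19, 21, 22, 4, 5, 3, 11, 12, 11]
680 [322, 322, 323, 322, 323, 322, 322, 323, 322, 321, 306, 156, 156, 157, 156, 71, 23, 21, 25, 4, 5, 3, 11, 10, 12]
```

step_arm --increments '[[[0, 0, 0, 0.73, -0.94, 0, 0.75], [0, 0, 0, 0.73, -0.94, 0, 0.75], [0, 0, 0, 0.73, -0.94, 0, 0.75], [0, 0, 0, 0.73, -0.94, 0, 0.75], [0, 0, 0, 0.73, -0.94, 0, 0.75]]]'

```text
clock: 0.6
eef_pos: [231.8, -312.4, 404.4]
eef_rot: [-3.141, -0.0, 0.251]
wrist_force: [1.2, -0.5, -0.1]
finger_gap: 57.1
finger_force: 0.0
```

step_arm --increments '[[[0, 0, 0, 0.73, -0.94, 0, 0.75], [0, 0, 0, 0.73, -0.94, 0, 0.75], [0, 0, 0, 0.73, -0.94, 0, 0.75], [0, 0, 0, 0.73, -0.94, 0, 0.75], [0, 0, 0, 0.73, -0.94, 0, 0.75]]]'

```text
clock: 1.1
eef_pos: [326.2, -93.8, 404.8]
eef_rot: [3.141, -0.0, 0.251]
wrist_force: [2.1, -0.7, 0.4]
finger_gap: 17.6
finger_force: 0.0
```

step_arm --increments '[[[0, 0, 0, 0.73, -0.94, 0, 0.75], [0, 0, 0, 0.73, -0.94, 0, 0.75], [0, 0, 0, 0.73, -0.94, 0, 0.75], [0, 0, 0, 0.73, -0.94, 0, 0.75], [0, 0, 0, 0.73, -0.94, 0, 0.75]]]'

```text
clock: 1.6
eef_pos: [420.9, 124.9, 404.6]
eef_rot: [3.142, -0.0, 0.252]
wrist_force: [-0.3, -1.3, 1.1]
finger_gap: 11.6
finger_force: 0.0
```

step_arm --increments '[[[0, 0, -0.18, 0, 0, 0, 0.75], [0, 0, -0.18, 0, 0, 0, 0.75], [0, 0, -0.18, 0, 0, 0, 0.75], [0, 0, -0.18, 0, 0, 0, 0.75], [0, 0, -0.18, 0, 0, 0, 0.75]]]'

```text
clock: 2.1
eef_pos: [420.7, 122.7, 404.4]
eef_rot: [-3.141, 0.0, 0.965]
wrist_force: [-0.0, -0.5, -0.4]
finger_gap: 11.8
finger_force: 0.0
```

step_arm --increments '[[[0, 0, -0.18, 0, 0, 0, 0.75], [0, 0, -0.18, 0, 0, 0, 0.75], [0, 0, -0.18, 0, 0, 0, 0.75], [0, 0, -0.06, 0, 0, 0, 0.75], [0, 0, 0, 0, 0, 0, 0.75]]]'

```text
clock: 2.6
eef_pos: [420.6, 122.7, 404.5]
eef_rot: [-3.141, 0.0, 1.431]
wrist_force: [-0.1, -0.4, -0.2]
finger_gap: 11.7
finger_force: 0.0
```

```bash
python3 - <<'E'
from h import *
s=manip.read_state(); print(s["eef_pos"],s["eef_rot"],s["wrist_force"],s["clock"],s["finger_gap"])
c=optics.camera("wrist"); np.save("w1.npy",c,allow_pickle=True); save(c,"w1.png"); print(np.round(c["cam_to_world"],3))
E
```

```text
[420.64458189 122.69843414 404.45320067] [-3.14116912e+00  1.52222404e-04  1.43056217e+00] [-0.14013015 -0.39440032 -0.18644287] 2.6 11.710237303379126
[[ 9.90000e-01 -1.34000e-01 -3.90000e-02  4.31991e+02]
 [-1.40000e-01 -9.48000e-01 -2.85000e-01  2.05886e+02]
 [ 1.00000e-03  2.88000e-01 -9.58000e-01  3.85366e+02]
 [ 0.00000e+00  0.00000e+00  0.00000e+00  1.00000e+00]]
```

View pics/w1.png

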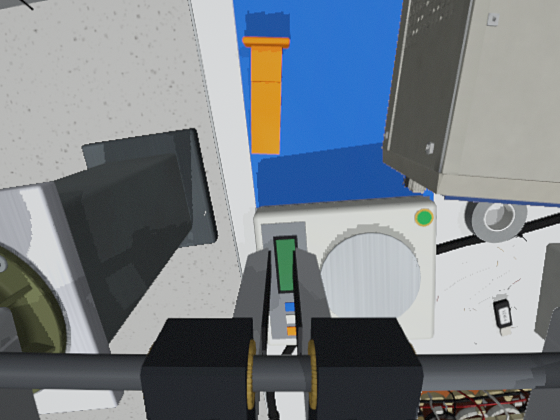

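The wedge spans (245–290, 38) at its plate to (250–281, 154) at its thin edge. The balance's front-left top corner is at ~(256, 211), its back-left at ~(437, 199), and the pan at ~(371, 275).

```bash
python3 - <<'E'
from h import *
c=np.load("w1.npy",allow_pickle=True).item(); P,n=cloud(c)
f=c["frame"]; hsv=cv2.cvtColor(f,cv2.COLOR_RGB2HSV)
m=cv2.inRange(hsv,(5,150,100),(22,255,255)); m[165:]=0
def rowpts(r,z):
    x=np.where(m[r]>0)[0]; return plane(c,n,[[x.min()-.5,r],[x.max()+.5,r]],z).round(1)
x,y=np.where(m.T>0); print("rows",y.min(),y.max())
for r in (40,60,78,90,110,130,145,150):
    xs=np.where(m[r]>0)[0]; A=P[r,xs]; zz=np.nanmedian(A[:,2]); print(r,xs.min(),xs.max(),"z",zz.round(1),rowpts(r,zz)[:,:2].tolist(),"mid",rowpts(r,zz)[:,:2].mean(0))
e=y.max(); print("tip",plane(c,n,[[265,e+.5]],2.5))
# blue mat: z check, left front edge
bl=cv2.inRange(hsv,(105,150,60),(125,255,255)); print("matz",np.nanmedian(P[bl>0][:,2]))
# balance top plane
S=P[190:340,255:440].reshape(-1,3); S=S[(S[:,2]>45)&(S[:,2]<80)&(S[:,0]>370)]
G=P[...,:]; 
# sample housing patches left of the pan
pts=np.vstack([P[212:222,270:410].reshape(-1,3),P[240:330,258:268].reshape(-1,3),P[225:330,427:432].reshape(-1,3)])
pts=pts[(pts[:,2]>40)&(pts[:,2]<80)]
a=np.c_[pts[:,:2],np.ones(len(pts))]; k=np.linalg.lstsq(a,pts[:,2],rcond=None)[0]; print("plane",k,"tilt",np.hypot(*k[:2]),"dir",np.arctan2(-k[1],-k[0]))
d=abs(P[...,2]-(P[...,0]*k[0]+P[...,1]*k[1]+k[2]))<4
w=(d&(P[...,2]>40)).astype(np.uint8); w[:, :245]=0;w[:,445:]=0;w[:190]=0
g=P[w>0]; print(len(g),np.percentile(g,[.5,99.5],axis=0))
# left edge: topmost row per column ; front edge: leftmost col per row; back: rightmost
def fit(px):
    px=np.array(px,float); T=np.array(c["cam_to_world"]);q=cv2.undistortPoints(px.reshape(-1,1,2),np.array(c["mtx"]),np.array(c["distortion"])).reshape(-1,2)
    r=np.c_[q,np.ones(len(q))]@T[:3,:3].T;o=T[:3,3]; t=(o@[k[0],k[1],-1]+k[2])/-(r@[k[0],k[1],-1]); W=o+r*t[:,None]
    L=cv2.fitLine(W[:,:2].astype(np.float32),cv2.DIST_HUBER,0,.01,.01).ravel(); return L
L=fit([[u,np.where(w[:,u])[0].min()] for u in range(280,420)])
F=fit([[np.where(w[v])[0].min(),v] for v in range(225,300)])
B=fit([[np.where(w[v])[0].max(),v] for v in range(225,320)])
print("left",L,"yaw",np.arctan2(L[1],L[0])); print("front",F); print("back",B)
def X(a,b):
    t=np.linalg.solve(np.c_[a[:2],-b[:2]],b[2:]-a[2:]); p=a[2:]+t[0]*a[:2]; return np.r_[p,k[0]*p[0]+k[1]*p[1]+k[2]]
print("FL",X(L,F),"BL",X(L,B))
pw=cv2.inRange(hsv,(0,0,120),(179,60,255))
E
```

```text
rows 37 153
40 243 288 z 30.9 [[405.0, 267.7], [446.8, 261.7]] mid [425.9 264.7]
60 252 280 z 14.6 [[409.4, 251.5], [437.4, 247.5]] mid [423.4 249.5]
78 252 280 z 15.3 [[406.8, 235.1], [435.0, 231.1]] mid [420.9 233.1]
90 252 280 z 11.0 [[404.6, 224.1], [433.5, 220.1]] mid [419.05 222.1 ]
110 252 279 z 10.8 [[401.5, 205.0], [429.7, 201.0]] mid [415.6 203. ]
130 252 278 z 7.7 [[397.9, 185.1], [425.8, 181.1]] mid [411.85 183.1 ]
145 252 278 z 5.1 [[395.2, 169.5], [423.6, 165.5]] mid [409.4 167.5]
150 252 278 z 4.0 [[394.2, 164.2], [422.8, 160.1]] mid [408.5  162.15]
tip [[407.82916061 158.26108971   2.5       ]]
matz 2.9508308103400225
plane [ 0.05449126 -0.07192692 38.39587172] tilt 0.09023735264513796 dir 2.2191386446484076
11243 [[387.47309519 -45.20868516  50.91010882]
 [563.58623237 105.44780502  71.68483873]]
left [ 9.98678923e-01 -5.13843447e-02  4.83331787e+02  1.03248795e+02] yaw -0.051406987
front [ 1.2895593e-01 -9.9165034e-01  3.9372220e+02  5.9189701e+01]
back [5.3932194e-02 9.9854457e-01 5.6194507e+02 3.9386120e+01]
FL [387.35046387 108.18725586  51.72151099] BL [565.16693115  99.03818512  62.06901921]
```

step_arm --increments '[[[0, 0, -0.064, 0, 0, 0, 0.75], [0, 0, 0, 1, -0.07, 0, 0.75], [0, 0, 0, 1, -0.07, 0, 0.75], [0, 0, 0, 1, -0.07, 0, 0.75], [0, 0, 0, 1, -0.07, 0, 0.75]]]'

```text
clock: 3.15
eef_pos: [423.8, 284.7, 404.6]
eef_rot: [3.142, -0.0, 1.478]
wrist_force: [1.1, -0.4, -0.4]
finger_gap: 11.5
finger_force: 0.0
```

step_arm --increments '[[[0, 0, 0, 0.23, 0, 1, 0.75], [0, 0, 0, 0, 0, 1, 0.75], [0, 0, 0, 0, 0, 1, 0.75], [0, 0, 0, 0, 0, 1, 0.75], [0, 0, 0, 0, 0, 0, 0.75]]]'

```text
clock: 3.65
eef_pos: [423.8, 291.6, 240.3]
eef_rot: [-3.135, 0.005, 1.479]
wrist_force: [-0.8, 0.3, 1.3]
finger_gap: 11.8
finger_force: 0.0
```

step_arm --increments '[[[0, 0, 0, 0, 0, 0.4, 0.75], [0, 0, 0, 0, 0, 0.35, 0.75], [0, 0, 0, 0, 0, 0, 0.75]]]'

```text
clock: 3.95
eef_pos: [424.8, 292.1, 214.4]
eef_rot: [-3.141, 0.001, 1.479]
wrist_force: [0.5, 0.1, 0.1]
finger_gap: 11.7
finger_force: 0.0
```

step_arm --increments '[[[0, 0, 0, -0.12, 0, 0, 0.75], [0, 0, 0, -0.12, 0, 0, 0.75], [0, 0, 0, -0.12, 0, 0, 0.75], [0, 0, 0, -0.1, 0, 0, 0.75], [0, 0, 0, -0.1, 0, 0, 0.75]]]'

```text
clock: 4.45
eef_pos: [422.9, 269.5, 215.0]
eef_rot: [3.141, -0.0, 1.48]
wrist_force: [0.3, 0.1, 1.1]
finger_gap: 11.7
finger_force: 0.6
```

```bash
python3 - <<'E'
from h import *
s=manip.read_state(); print(s["eef_pos"],s["eef_rot"],s["wrist_force"],s["clock"],s["finger_gap"])
c=optics.camera("wrist"); np.save("w2.npy",c,allow_pickle=True); save(c,"w2.png")
E
```

```text
[422.86065443 269.54926029 215.01837871] [ 3.14108344e+00 -4.11092763e-04  1.47998044e+00] [0.26399536 0.07552271 1.05910463] 4.45 11.71111405531969
```

View pics/w2.png

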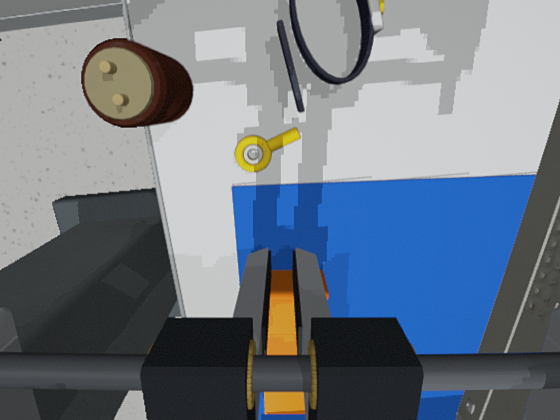

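The fingers are behind the plate, whose visible edge is at (325, 280), and they have just met it. I'll lower the tips for a lower push, then go on.

step_arm --increments '[[[0, 0, 0, 0.08, 0, 0, 0.75], [0, 0, 0, 0, 0, 0.18, 0.75], [0, 0, 0, -0.12, 0, 0, 0.75], [0, 0, 0, -0.12, 0, 0, 0.75], [0, 0, 0, -0.12, 0, 0, 0.75]]]'

```text
clock: 5.0
eef_pos: [421.7, 258.3, 207.3]
eef_rot: [-3.141, 0.0, 1.48]
wrist_force: [-0.0, 0.8, -0.2]
finger_gap: 11.6
finger_force: 0.2
```

step_arm --increments '[[[0, 0, 0, -0.12, 0, 0, 0.75], [0, 0, 0, -0.12, 0, 0, 0.75], [0, 0, 0, -0.12, 0, 0, 0.75], [0, 0, 0, -0.12, 0, 0, 0.75], [0, 0, 0, -0.12, 0, 0, 0.75]]]'

```text
clock: 5.5
eef_pos: [419.6, 234.5, 207.6]
eef_rot: [3.141, -0.0, 1.48]
wrist_force: [0.7, 1.8, -0.2]
finger_gap: 11.9
finger_force: 0.5
```

```bash
cat > wd.py <<'E'
import sys
from h import *
s=manip.read_state(); print(s["eef_pos"].round(1),s["eef_rot"].round(3),s["wrist_force"].round(1),s["clock"])
c=optics.camera("top"); save(c,sys.argv[1]); np.save("t.npy",c,allow_pickle=True); P,n=cloud(c)
cv2.imwrite("pics/crop_"+sys.argv[1],cv2.resize(c["frame"][180:300,230:410,::-1],None,fx=4,fy=4,interpolation=cv2.INTER_CUBIC))
hsv=cv2.cvtColor(c["frame"],cv2.COLOR_RGB2HSV); m=cv2.inRange(hsv,(5,140,70),(22,255,255)); m[:235]=0;m[290:]=0;m[:,:240]=0;m[:,345:]=0
for u in range(250,345,6):
    v=np.where(m[:,u])[0]
    if len(v)>2: print(u,v.min(),v.max(),plane(c,n,[[u,v.min()-.5],[u,v.max()+.5]],10).round(1)[:,:2].tolist())
k=m.any(0).nonzero()[0]; print(k.min(),k.max())
E
python3 wd.py t1.png
```

```text
[419.6 234.5 207.6] [ 3.141 -0.     1.48 ] [ 0.7  1.8 -0.2] 5.5
298 258 266 [[430.8, 166.8], [410.7, 166.7]]
304 259 270 [[428.6, 153.3], [401.8, 153.3]]
310 259 270 [[428.7, 139.9], [401.9, 139.8]]
316 260 271 [[426.5, 126.4], [399.7, 126.4]]
296 320
```

View pics/crop_t1.png

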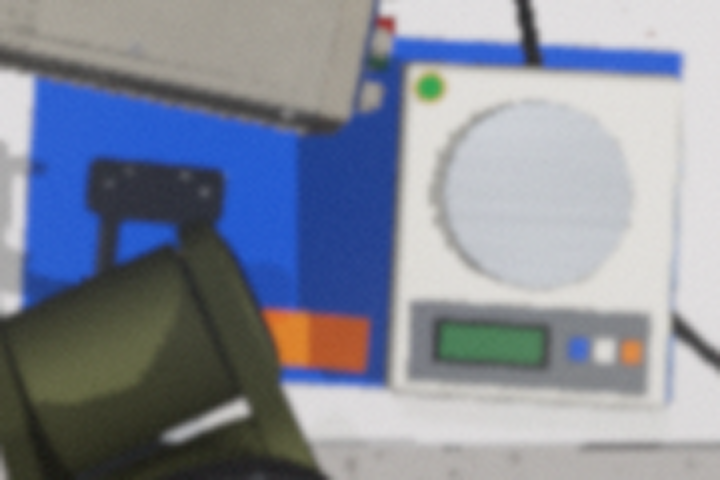

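The tip (crop x≈368) is ~27 mm short of the foot's position and the wedge is aligned. I'll keep pushing.

step_arm --increments '[[[0, 0, 0, -0.12, 0, 0, 0.75], [0, 0, 0, -0.12, 0, 0, 0.75], [0, 0, 0, -0.12, 0, 0, 0.75], [0, 0, 0, -0.12, 0, 0, 0.75], [0, 0, 0, -0.12, 0, 0, 0.75]]]'

```text
clock: 6.05
eef_pos: [417.4, 210.5, 207.5]
eef_rot: [3.142, -0.0, 1.48]
wrist_force: [-0.1, 0.4, 1.0]
finger_gap: 11.6
finger_force: 0.6
```

step_arm --increments '[[[0, 0, 0, -0.1, 0, 0, 0.75], [0, 0, 0, -0.1, 0, 0, 0.75], [0, 0, 0, -0.1, 0, 0, 0.75], [0, 0, 0, -0.1, 0, 0, 0.75], [0, 0, 0, -0.1, 0, 0, 0.75]]]'

```text
clock: 6.55
eef_pos: [415.6, 190.7, 207.5]
eef_rot: [3.142, -0.0, 1.48]
wrist_force: [1.3, 5.4, 0.6]
finger_gap: 11.9
finger_force: 2.4
```

step_arm --increments '[[[0, 0, 0, -0.1, 0, 0, 0.75], [0, 0, 0, -0.1, 0, 0, 0.75], [0, 0, 0, -0.1, 0, 0, 0.75], [0, 0, 0, -0.1, 0, 0, 0.75], [0, 0, 0, -0.1, 0, 0, 0.75]]]'

```text
clock: 7.05
eef_pos: [413.8, 170.8, 207.5]
eef_rot: [-3.142, -0.0, 1.48]
wrist_force: [0.4, 4.1, 1.3]
finger_gap: 11.9
finger_force: 2.4
```

```bash
python3 wd.py t2.png
```

```text
[413.8 170.8 207.5] [-3.142 -0.     1.48 ] [0.4 4.1 1.3] 7.05Traceback (most recent call last):
  File "wd.py", line 10, in <module>
    k=m.any(0).nonzero()[0]; print(k.min(),k.max())
                                   ~~~~~^^
    return umr_minimum(a, axis, None, out, keepdims, initial, where)
ValueError: zero-size array to reduction operation minimum which has no identity
```

View pics/crop_t2.png

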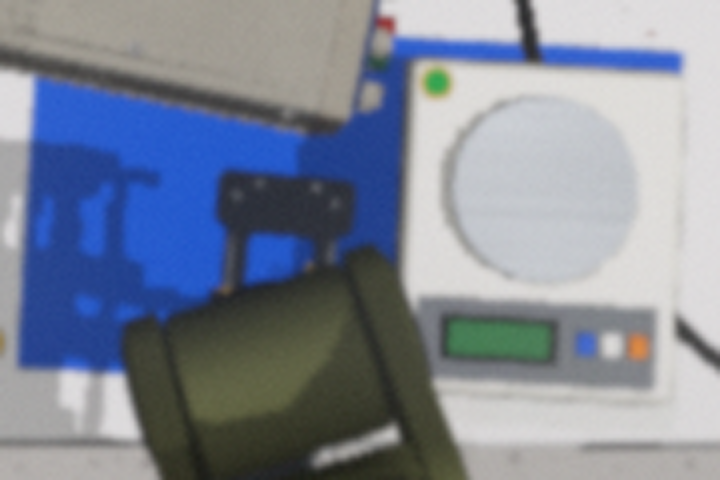

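The balance has already risen most of the way. Next come the last ~22 mm, after which I'll measure level and position.

step_arm --increments '[[[0, 0, 0, -0.11, 0, 0, 0.75], [0, 0, 0, -0.11, 0, 0, 0.75], [0, 0, 0, -0.11, 0, 0, 0.75], [0, 0, 0, -0.11, 0, 0, 0.75], [0, 0, 0, -0.11, 0, 0, 0.75]]]'

```text
clock: 7.6
eef_pos: [411.8, 149.1, 207.4]
eef_rot: [-3.141, -0.001, 1.48]
wrist_force: [0.4, 7.8, -0.3]
finger_gap: 11.8
finger_force: 4.3
```

```bash
cat > bal.py <<'E'
from h import *
s=manip.read_state(); print(s["eef_pos"].round(1),s["eef_rot"].round(3),s["wrist_force"].round(1),s["clock"])
c=optics.camera("top"); P,n=cloud(c)
w=((P[...,2]>45)&(P[...,2]<85)).astype(np.uint8); w[:,:335]=0; w[:,405:]=0; w[:185]=0; w[290:]=0
e=cv2.erode(w,np.ones((7,7))); pts=P[e>0]; 
for _ in range(4):
    k=np.linalg.lstsq(np.c_[pts[:,:2],np.ones(len(pts))],pts[:,2],rcond=None)[0]; r=pts[:,2]-np.c_[pts[:,:2],np.ones(len(pts))]@k; pts=pts[abs(r-np.median(r))<2*r.std()]
print("plane",k.round(4),"at centre",k@[477,25,1],len(pts))
top=w&(abs(P[...,2]-62)<7)
for v in (205,215,260): 
    u=np.where(w[v])[0]; print(v,plane(c,n,[[u.max()+.5,v]],62).round(1)[0,:2],u.min(),u.max())
E
python3 bal.py
```

```text
[411.8 149.1 207.4] [-3.141e+00 -1.000e-03  1.480e+00] [ 0.4  7.8 -0.3] 7.6
plane [1.19000e-02 2.95000e-02 5.89236e+01] at centre 65.3504490636101 3388
205 [545.5 -54.5] 335 401
215 [523.9 -54.2] 335 401
260 [427.7 -48.8] 348 399
```

step_arm --increments '[[[0, 0, 0, 0.25, 0, 0, 0.75], [0, 0, 0, 0.75, 0, 0, 0.75], [0, 0, 0, 0, 0, -1, 0.75], [0, 0, 0, 0, 0, -1, 0.75], [0, 0, 0, 0, 0, -1, 0.75]]]'

```text
clock: 8.15
eef_pos: [415.2, 189.6, 328.6]
eef_rot: [-3.14, 0.001, 1.481]
wrist_force: [0.7, 0.8, -0.2]
finger_gap: 11.6
finger_force: 0.0
```

step_arm --increments '[[[0, 0, 0, 0, 0, -1, 0.75], [0, 0, 0, 0, 0, -1, 0.75], [0, 0, 0, 0, 0, 0, 0.75]]]'

```text
clock: 8.45
eef_pos: [415.6, 189.5, 412.2]
eef_rot: [3.135, -0.003, 1.48]
wrist_force: [-0.5, 0.6, -0.2]
finger_gap: 11.9
finger_force: 0.0
```

```bash
python3 - <<'E'
from h import *
c=optics.camera("wrist"); np.save("w3.npy",c,allow_pickle=True); save(c,"w3.png"); P,n=cloud(c)
print(manip.read_state()["eef_pos"])
hsv=cv2.cvtColor(c["frame"],cv2.COLOR_RGB2HSV); m=cv2.inRange(hsv,(5,140,70),(22,255,255))
k,l,st,ce=cv2.connectedComponentsWithStats(m)
for i in range(1,k):
    if st[i,4]>80: q=P[l==i]; print(st[i],np.nanmin(q,0).round(1),np.nanmax(q,0).round(1), "top",q[q[:,2]>25].mean(0) if (q[:,2]>25).any() else 0)
E
```

```text
[415.39736966 189.41382694 409.28317196]
[188   0  38  23 221] [353.4 350.2  41.9] [385.1 368.9  52.9] top [370.4522597  356.28744759  49.9176674 ]
[ 263  228   39   39 1059] [393.4  91.5   8.6] [435.1 198.8 216.4] top [414.47351091 138.19003374  32.85450436]
[247 340   9  70 328] [409.5 201.4 318.7] [412.3 222.7 333.4] top [411.46770586 217.12817079 328.95020629]
[308 340   9  69 352] [424.  199.5 318.4] [426.1 221.  333.9] top [425.17936928 215.84571635 329.28550111]
```

View pics/w3.png

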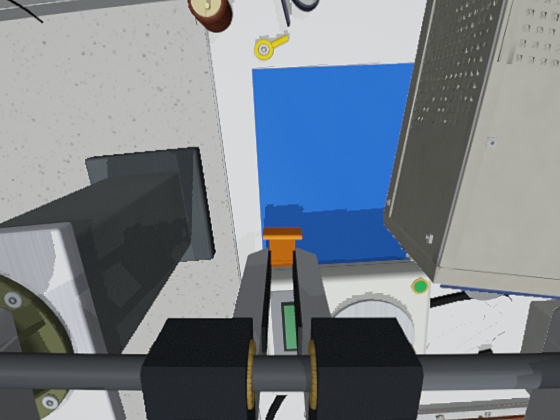

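The plate is at (263–302, 228–240), with the shoulder running under the balance's left edge. For a clear view of the gap I'll shift over to the earlier viewpoint.

step_arm --increments '[[[0, 0, 0, -0.9, 0, 0, 0.75], [0, 0, 0, -0.9, 0, 0, 0.75], [0, 0, 0, -0.6, 0, 0, 0.75], [0, 0, 0, 0, 0, 0, 0.75]]]'

```text
clock: 8.9
eef_pos: [406.6, 91.8, 406.1]
eef_rot: [-3.139, 0.001, 1.478]
wrist_force: [0.4, 0.3, 0.1]
finger_gap: 11.4
finger_force: 0.0
```

```bash
cat > meas.py <<'E'
import sys
from h import *
c=optics.camera("wrist"); save(c,sys.argv[1]); P,n=cloud(c)
s=manip.read_state(); print(s["eef_pos"],s["eef_rot"],s["clock"])
hsv=cv2.cvtColor(c["frame"],cv2.COLOR_RGB2HSV); m=cv2.inRange(hsv,(5,140,70),(22,255,255)); m[320:]=0
k,l,st,ce=cv2.connectedComponentsWithStats(m); i=1+np.argmax(st[1:,4]); m=(l==i).astype(np.uint8); x0,y0,w0,h0,_=st[i]; print(st[i])
for r in range(y0,y0+h0,4):
    xs=np.where(m[r])[0]; z=np.nanmedian(P[r,xs,2]); q=plane(c,n,[[xs.min()-.5,r],[xs.max()+.5,r]],z); print(r,xs.min(),xs.max(),z.round(1),q[:,:2].round(1).tolist())
# balance
W=(P[...,2]>50)&(P[...,2]<70)&(P[...,1]<125)&(P[...,0]>375)&(P[...,0]<580); W=cv2.morphologyEx(W.astype(np.uint8),cv2.MORPH_OPEN,np.ones((5,5)))
# plane from housing strip outside the pan
e=cv2.erode(W,np.ones((7,7)))>0; pts=P[e]
for t in (8,4,3,2,2):
    A=np.c_[pts[:,:2],np.ones(len(pts))]; 
    kk=np.linalg.lstsq(A,pts[:,2],rcond=None)[0] if t<8 else np.r_[0,0,62]; r=pts[:,2]-A@kk; pts=pts[abs(r)<t] if t==8 else pts[r<t]
print("plane",kk,np.c_[477,25,1]@kk,len(pts),"hgt@corners",[(np.r_[p,1]@kk).round(1) for p in ((410,85),(410,-30),(550,80),(545,-35))])
def line(px):
    w=plane(c,n,px,62)[:,:2].astype(np.float32); return cv2.fitLine(w,cv2.DIST_HUBER,0,.01,.01).ravel()
us=[u for u in range(200,500) if W[:,u].sum()>25]; print("cols",us[0],us[-1])
L=line([[u,np.where(W[:,u])[0].min()-.5] for u in us[15:-15]])
vs=[v for v in range(100,400) if W[v].sum()>100]; print("rows",vs[0],vs[-1])
B=line([[np.where(W[v])[0].max()+.5,v] for v in vs[15:-15]])
print("left",L,"back",B); a,b=L,B; t=np.linalg.solve(np.c_[a[:2],-b[:2]],b[2:]-a[2:]); BL=a[2:]+t[0]*a[:2]
yaw=np.arctan2(L[1],L[0]); R=np.array([[np.cos(yaw),-np.sin(yaw)],[np.sin(yaw),np.cos(yaw)]])
o=BL-R@[90,75]; print("BL",BL,"yaw",yaw,"origin",o,"foot",o+R@[-72,57],"press",o+R@[72,-57])
E
python3 meas.py w4.png
```

```text
[406.74857414  92.84125221 406.3069373 ] [-3.13968315e+00  7.08392544e-04  1.47806725e+00] 8.95
[ 265  141   43   41 1219]
141 267 304 18.3 [[395.0, 140.8], [433.9, 137.2]]
145 265 307 30.9 [[393.3, 138.3], [435.9, 134.3]]
149 272 299 14.7 [[399.2, 131.8], [428.3, 129.1]]
153 272 299 14.9 [[398.8, 127.7], [427.9, 125.0]]
157 272 299 15.1 [[398.4, 123.5], [427.6, 120.8]]
161 272 299 14.8 [[397.9, 119.3], [427.3, 116.6]]
165 272 299 15.0 [[397.5, 115.1], [426.9, 112.4]]
169 272 299 15.0 [[397.1, 110.9], [426.6, 108.1]]
173 272 299 14.9 [[396.6, 106.6], [426.3, 103.8]]
177 272 299 11.4 [[396.0, 101.6], [426.1, 98.8]]
181 273 277 11.1 [[396.7, 97.1], [402.0, 96.6]]
plane [-4.09974213e-03 -3.26241183e-03  6.49211923e+01] [62.88405501] 9142 hgt@corners [np.float64(63.0), np.float64(63.3), np.float64(62.4), np.float64(62.8)]
cols 265 449
rows 182 317
left [ 9.99557018e-01 -2.97626704e-02  4.72654938e+02  1.00685974e+02] back [3.134853e-02 9.995085e-01 5.651132e+02 5.411500e+01]
BL [566.48627  97.89207] yaw -0.029767064 origin [474.2939353   25.60393075] foot [404.02230209  84.72159293] press [544.56556851 -33.51373142]
```

View pics/w4.png

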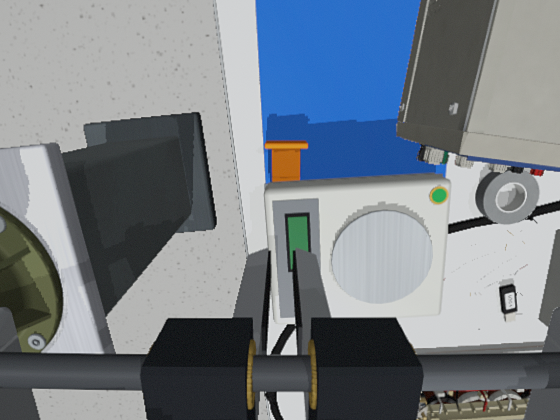

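Level: plane tilt is about 0.005 rad and the top sits at 62–63 mm. The shoulder edge is at row ~175 (y≈103) and the foot at y≈85, so the foot is at wedge x≈+1, about 5 mm off the wedge's centreline. Now the press.

step_arm --increments '[[[0, 0, 0, -0.7, 0.93, 0, 1], [0, 0, 0, -0.7, 0.93, 0, 1], [0, 0, 0, -0.7, 0.93, 0, 1], [0, 0, 0, -0.7, 0.93, 0, 1], [0, 0, 0, 0, 0, 0, 1]]]'

```text
clock: 9.45
eef_pos: [547.6, -33.5, 404.9]
eef_rot: [-3.139, 0.0, 1.478]
wrist_force: [0.3, 0.0, -0.8]
finger_gap: 0.5
finger_force: 0.0
```

step_arm --increments '[[[0, 0, 0, 0, 0, 0.8, 1], [0, 0, 0, 0, 0, 0.8, 1], [0, 0, 0, 0, 0, 0.8, 1], [0, 0, 0, 0, 0, 0.6, 1], [0, 0, 0, 0, 0, 0, 1]]]'

```text
clock: 9.95
eef_pos: [544.1, -30.2, 283.7]
eef_rot: [-3.135, -0.0, 1.481]
wrist_force: [-0.7, 0.9, 0.4]
finger_gap: 0.6
finger_force: 0.0
```

step_arm --increments '[[[0, 0, 0, -0.08, 0, 0.1, 1], [0, 0, 0, 0, 0, 0.1, 1], [0, 0, 0, 0, 0, 0.1, 1], [0, 0, 0, 0, 0, 0.1, 1], [0, 0, 0, 0, 0, 0, 1]]]'

```text
clock: 10.45
eef_pos: [544.5, -34.7, 271.2]
eef_rot: [-3.141, -0.0, 1.48]
wrist_force: [0.5, 0.3, -0.6]
finger_gap: 0.3
finger_force: 0.0
```

step_arm --increments '[[[0, 0, 0, 0, 0, 0.03, 1], [0, 0, 0, 0, 0, 0.03, 1], [0, 0, 0, 0, 0, 0.03, 1], [0, 0, 0, 0, 0, 0, 1]]]'

```text
clock: 10.85
eef_pos: [544.5, -34.8, 267.7]
eef_rot: [-3.141, -0.0, 1.48]
wrist_force: [-0.6, 0.3, -0.0]
finger_gap: 0.7
finger_force: 0.0
```

step_arm --increments '[[[0, 0, 0, 0, 0, 0.05, 1], [0, 0, 0, 0, 0, 0.05, 1], [0, 0, 0, 0, 0, 0, 1]]]'

```text
clock: 11.15
eef_pos: [544.5, -34.8, 263.5]
eef_rot: [-3.141, -0.0, 1.48]
wrist_force: [0.1, 0.6, 1.0]
finger_gap: 0.3
finger_force: 0.0
```

step_arm --increments '[[[0, 0, 0, 0, 0, 0.03, 1], [0, 0, 0, 0, 0, 0.03, 1], [0, 0, 0, 0, 0, 0, 1]]]'

```text
clock: 11.45
eef_pos: [544.5, -34.8, 261.3]
eef_rot: [-3.141, -0.0, 1.48]
wrist_force: [-0.0, -0.4, 0.5]
finger_gap: 0.6
finger_force: 0.0
```

step_arm --increments '[[[0, 0, 0, 0, 0, 0.02, 1], [0, 0, 0, 0, 0, 0, 1]]]'

```text
clock: 11.65
eef_pos: [544.6, -34.8, 261.0]
eef_rot: [3.141, 0.0, 1.48]
wrist_force: [-0.9, -0.2, 5.1]
finger_gap: 0.6
finger_force: 2.4
```

step_arm --increments '[[[0, 0, 0, 0, 0, 0.02, 1], [0, 0, 0, 0, 0, 0, 1]]]'

```text
clock: 11.85
eef_pos: [544.6, -34.8, 260.9]
eef_rot: [3.141, 0.0, 1.48]
wrist_force: [-3.5, -0.1, 11.6]
finger_gap: 0.4
finger_force: 5.9
```

step_arm --increments '[[[0, 0, 0, 0, 0, 0.012, 1], [0, 0, 0, 0, 0, 0, 1], [0, 0, 0, 0, 0, 0, 1], [0, 0, 0, 0, 0, 0, 1], [0, 0, 0, 0, 0, 0, 1]]]'

```text
clock: 12.35
eef_pos: [544.6, -34.8, 260.8]
eef_rot: [3.141, 0.0, 1.48]
wrist_force: [-6.0, 0.5, 15.8]
finger_gap: 0.4
finger_force: 8.1
```

step_arm --increments '[[[0, 0, 0, 0, 0, -0.1, 1], [0, 0, 0, 0, 0, -0.4, 1], [0, 0, 0, 0, 0, -1, 1], [0, 0, 0, 0, 0, -1, 1], [0, 0, 0, 0, 0, -1, 1]]]'

```text
clock: 12.85
eef_pos: [544.3, -34.7, 400.9]
eef_rot: [-3.141, -0.0, 1.48]
wrist_force: [0.1, 1.1, 0.4]
finger_gap: 0.2
finger_force: 0.0
```

step_arm --increments '[[[0, 0, 0, 0.75, -0.9, 0, 1], [0, 0, 0, 0.75, -0.9, 0, 1], [0, 0, 0, 0.75, -0.9, 0, 1], [0, 0, 0, 0.5, -0.6, 0, 1], [0, 0, 0, 0, 0, 0, 1]]]'

```text
clock: 13.35
eef_pos: [421.1, 88.5, 399.8]
eef_rot: [3.141, -0.0, 1.483]
wrist_force: [0.5, -0.0, 0.4]
finger_gap: 0.6
finger_force: 0.0
```

```bash
python3 meas.py w5.png
```

```text
[422.28628728  87.57460925 399.86443558] [ 3.14045469e+00 -2.53260544e-04  1.48238758e+00] 13.4
[ 249  141   44   41 1230]
141 252 290 25.6 [[396.3, 140.6], [434.7, 137.2]]
145 249 292 30.9 [[393.4, 137.4], [436.3, 133.7]]
149 257 284 14.8 [[399.6, 131.1], [428.2, 128.5]]
153 257 284 14.9 [[399.1, 127.0], [427.8, 124.5]]
157 257 284 15.0 [[398.7, 122.9], [427.5, 120.4]]
161 257 284 15.2 [[398.3, 118.9], [427.1, 116.3]]
165 257 284 14.7 [[397.8, 114.6], [426.8, 112.1]]
169 257 284 14.9 [[397.4, 110.5], [426.4, 107.9]]
173 257 284 15.0 [[396.9, 106.3], [426.0, 103.7]]
177 258 284 11.0 [[397.2, 101.2], [425.7, 98.7]]
181 258 266 29.3 [[398.3, 100.7], [407.3, 99.9]]
plane [-5.07881341e-03 -3.27082064e-03  6.53966500e+01] [62.89228547] 8611 hgt@corners [np.float64(63.0), np.float64(63.4), np.float64(62.3), np.float64(62.7)]
cols 248 436
rows 182 317
left [ 9.9958241e-01 -2.8896941e-02  4.7832565e+02  1.0045220e+02] back [2.8048368e-02 9.9960655e-01 5.6533209e+02 6.4097351e+01]
BL [566.2808   97.90951] yaw -0.028900962 origin [474.15113544  25.54155152] foot [403.82832745  84.59832849] press [544.47394343 -33.51522545]
```

View pics/w5.png

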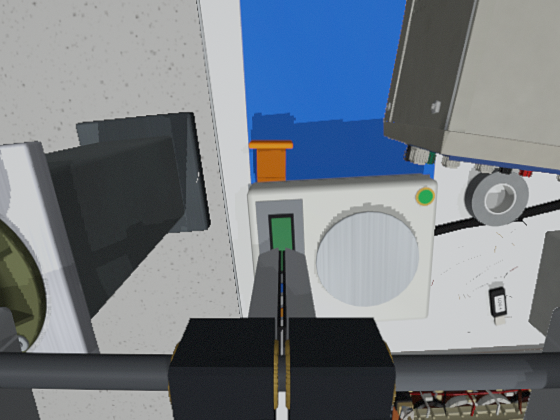

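The balance is unchanged and level after the press. The wedge is still in place (plate at px 249–292, row 145), and nothing else in this view has moved.

```bash
python3 -c "
from cell import workorder; print(workorder.sign_off())"
```

```text
the job is handed in; nothing more can be done
None
```

The wedge is under the short foot, which stands on its flat top short of the shoulder; the balance sits level (about 0.006 rad by camera), gave only about 0.2 mm under a 16 N press at the back-right corner, and the job is handed in at about 13 s.

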